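# Tap a stuck wax mould out of its frame

### The arm

A 6-joint arm with a two-finger parallel gripper is mounted at the origin on the work surface. World frame = base frame: x ahead of the robot, y to its left, z up, the work surface at z = 0. Lengths are in m, angles in rad, forces in N, time in s.
With the tool pointing down it reaches from about 0.3 to 0.75 m from the base axis. Payload 8.5 kg.
Tool frame: the origin (TCP) lies between the finger pads; the fingertips stand 19 mm ahead of it and the grasp point (between the pads) is the TCP; z points along the fingers, y is the line along which they close (so a half turn about z gives the same grasp; the last joint's range is limited). The gripper opens to 88 mm and grips with 3 to 60 N. Pads are 18 mm wide; open, the fingers measure 123 mm over their backs; the gripper's body (75 mm by 187 mm) begins 45 mm behind the grasp point.
Start: joints at [1.132, 0.381, 1.297, -0, 1.464, -0.215], TCP at [0.122, 0.536, 0.258] pointing down, gripper open.
Joint ranges: [-3.11, 3.11], [-0.89, 2.33], [0.22, 2.48], [-1.42, 4.56], [0.17, 2.85], [-2.88, 2.88]. Speed limits (rad/s): [2.39, 2.39, 3.14, 3.14, 3.14, 3.14].

### API

Orientations are given as a unit quaternion [w, x, y, z].
In Python, from plant import robot, cams, job_done gives the robot as it stands.
- The arm moves only by the tool play_rows, never from a script. Its argument "moves" is text: rows parted by semicolons, each of 7 numbers parted by spaces: the opening, from 0 (shut) to 1 (fully open), then the shift along the tool's x, y, z in m, then the turn, a rotation vector about the tool's x, y, z in degrees. In form: gripper x y z wx wy wz; .... A call has 1 to 20 rows; each row is the pose to reach, as a shift and turn from the pose commanded when the call began, along the tool's axes at that moment; what a row does not reach only later rows make up. A row lasts 1/12 s, in which the tool goes at most 41.7 mm and 7.16 degrees, less where a joint would pass 70% of its speed; a pose out of reach is approached as far as the arm can. A call with a gripper value outside its range is refused whole. The fingers move at their own pace and stop on an object; "grip_force" is the grip in N (left out, the last holds). Time passes only in rows, so rows that repeat a pose let the fingers close. It gives the time, the measured TCP pose, the force, the opening and the grip force at its end, in the units of the state.
- robot.sense(): the state, without advancing time (a new reading comes with each control period).
- cams.snapshot(name): name is "scene" or "side" or "wrist"; returns a dict with "pixels" (400x640x3 uint8, red, green, blue), "range_z" (400x640 float32, m along the optical axis (not along the pixel's ray), 0 where there is no reading), "fx", "fy", "cx", "cy" (pixels), "k1" (the pictures are not rectified: a ray, as slopes to the right and down, at radius r is drawn at 1 + k1 r^2 times it, then the intrinsics apply), "rvec" (rotation vector, rad) and "tvec" (3), from world to camera coordinates, as OpenCV has them. Camera axes: x right, y down, z forward; pixel columns grow to the right and rows downward; lengths in m; the calibration is good to about 2 mm. A picture is of the moment at which its call begins.
- job_done(): hands the job in; it is judged then, once.
The state is a dict: "t": time; "joint_positions": joint angles; "dq": joint speeds; "joint_efforts": joint torques, N m; "tool_pos": TCP position; "tool_rot": TCP orientation; "contact_force": force on the tool from outside, world axes, zero at the start; "torque": the same for the moment, N m; "width": finger opening in m; "gripper_force": force on a finger pad.
Only numpy, scipy, OpenCV 4.12 (cv2) and the standard library are available. Lean on these libraries where they do the work, as an engineer would, in place of code of your own. Each camera call takes 0.05 s, during which the arm holds its last target. There are 200 camera calls.

### The job

The brass wax mould has stuck in its aluminium frame, which hangs on it above a small knock-out block. Pick up the mallet and tap the frame's two end rims down lightly and in turn, keeping the frame nearly level and never striking the mould itself, until the frame lets go and drops flat on the bench. Then set the mallet down on the bench clear of the frame, and lift the freed mould off the block and lay it flat in the wooden tray, leaving the jar, the loupe and the steel bench block alone.

Things in the scene. Friction and masses are not known exactly. Their poses are not given: they have to be found in the camera images.
- frame: Aluminium mould frame, 111 mm long (its x), 72 wide (y), 24 high; end walls 16 mm thick, side walls 12. Origin: centre of underside, z up. At the start it hangs level on the stuck mould, underside 26 mm and top 50 mm above the bench, only the knock-out block under its opening. It lets go once its middle has gone down about 12 mm, and falls flat on the bench around the block.
- rim_a (a point): Middle of the top of the frame's -x end wall, 47.5 mm from the frame's middle; rim 16 mm wide (39.5 to 55.5 mm from the middle), 72 mm across. 5 to 9 N down on it sinks this end as far as it is pushed, the other end staying as pivot; no spring-back. Sink 2 to 3 mm a tap, ends in turn: one rim must never get 9 mm lower than the other.
- rim_b (a point): Middle of the top of the frame's +x end wall, otherwise as rim_a. The mould ends 36.5 mm from the frame's middle and comes to stand proud as the frame sinks: centre the mallet's face (16 mm radius) 54 to 62 mm from the frame's middle, so that it overhangs the frame's outer edge and not the mould.
- mould: Brass wax-injection mould, a block 73 mm long (its x), 46 wide (y), 24 high, 0.4 to 0.7 kg. Origin: centre of underside, z up. At first its top is flush with the frame's, so nothing can be gripped. It stands loose on a fixed steel knock-out block 64 x 38 mm, 26 high, and stays there when the frame drops: underside 26 mm above the bench, all sides bare, the frame's top then at 24 mm.
- mallet: Mallet standing on one face: brass head with white nylon faces, 32 mm across, 70 tall; wooden handle 190 mm long, 16 wide, 20 high, level, its middle 35 mm above the lower face, pointing from the head along the mallet's -x, towards the robot. 0.3 to 0.4 kg, balance point 9 mm from the head's axis. Origin: centre of the lower face, z up along the head.
- mallet_grip (a point): Middle of the handle's section, 50 mm from the head's axis along the mallet's -x, 35 mm above the lower face: a good place to grip across the handle (16 mm wide along the mallet's y).
- mallet_head (a point): Centre of the mallet's head, 35 mm above its lower face.
- tray: Open wooden tray fixed on the bench, 130 mm (its x) by 160 mm (its y), 24 mm high, walls and floor 6 mm thick. Origin: centre of underside.
- jar: Amber glass jar with a metal cap, 56 mm in diameter, 50 mm tall; a bystander. Origin: centre of underside.
- loupe: Black eye loupe, 30 mm in diameter, 26 mm tall, with a steel case at its side (to 41 mm along its -x); a bystander. Origin: underside.
- bench_block: Loose steel bench block, 62 x 62 x 19 mm; a bystander. Origin: centre of underside.
Not all that is in view belongs to the job. What is shaped like the mallet but green is not meant.

How it is judged:
By the outcome, as a careful person would: the job done as asked, in the order asked, and still so for the second after the job is handed in, with the robot touching nothing.
It also fails if it takes over 70 s, if anything falls off the work surface, if the arm or the gripper's body presses on something with over 40 N, if the wrist force passes 120 N, or if a joint passes its speed limit or range.

## Working session

There is one attempt and no reset: what is moved stays moved. The work goes in short steps, Python scripts to look and compute and a tool call to move; the robot and the scene stay as the last step left them, time stands still between calls to the robot, and variables do not carry over. Pictures are saved under pics/ and viewed, at most 10 in all, crops included, and the job is handed in when it is done.

Besides the shell and the picture viewer there is one more tool, called as a command line: name --argument value ..., lists and objects as JSON in quotes. play_rows: Moves the arm, as the interface text tells. Its arguments: {"type":"object","properties":{"moves":{"type":"string"},"grip_force":{"type":"number"}},"required":["moves"]}

```bash
ls; mkdir -p pics; cat > h.py <<'E'
import numpy as np, cv2
from scipy.spatial.transform import Rotation as R
from plant import robot, cams, job_done
def snap(n,save=None):
    s=cams.snapshot(n)
    if save: cv2.imwrite(f'pics/{save}.png',cv2.cvtColor(s['pixels'],cv2.COLOR_RGB2BGR))
    return s
def und(s,uv):
    K=np.array([[s['fx'],0,s['cx']],[0,s['fy'],s['cy']],[0,0,1.]])
    return cv2.undistortPoints(np.float64(uv).reshape(-1,1,2),K,np.array([s['k1'],0,0,0.])).reshape(-1,2)  # iterative inverse
def ray(s,uv):
    M=R.from_rotvec(np.ravel(s['rvec'])).as_matrix(); d=np.c_[und(s,uv),np.ones(len(np.reshape(uv,(-1,2))))]@M
    return -M.T@np.ravel(s['tvec']), d
def onplane(s,uv,z):
    o,d=ray(s,uv); return o+d*((z-o[2])/d[:,2])[:,None]
def cloud(s):
    v,u=np.mgrid[0:400,0:640]; uv=np.c_[u.ravel(),v.ravel()]
    o,d=ray(s,uv); return (o+d*s['range_z'].reshape(-1,1)).reshape(400,640,3)
def totool(p,st=None):
    st=st or robot.sense(); w,x,y,z=st['tool_rot']
    return R.from_quat([x,y,z,w]).inv().apply(np.asarray(p)-st['tool_pos'])
E
python3 - <<'E'
from h import *
st=robot.sense(); print({k:np.round(v,3) for k,v in st.items()})
a=[]
for n in ('scene','side','wrist'):
    s=snap(n); a.append(s['pixels']); o,_=ray(s,[[320,200]]); print(n,np.round(o,3),s['fx'],s['k1'],onplane(s,[[320,200]],0))
cv2.imwrite('pics/a.png',a[0][...,::-1]); cv2.imwrite('pics/b.png',a[1][...,::-1])
E
```

```text
pics
{'t': np.float64(0.0), 'joint_positions': array([ 1.132,  0.381,  1.298, -0.   ,  1.464, -0.215]), 'dq': array([ 0.001,  0.001,  0.001, -0.   ,  0.001, -0.002]), 'joint_efforts': array([ 2.0000e-03, -4.3795e+01, -2.2456e+01,  7.1000e-02,  3.5000e-02,
       -0.0000e+00]), 'tool_pos': array([0.122, 0.536, 0.257]), 'tool_rot': array([-0.   ,  0.112,  0.994, -0.001]), 'contact_force': array([-0.231,  0.403,  0.145]), 'torque': array([ 0.038, -0.003,  0.003]), 'gripper_force': np.float64(0.0), 'width': np.float64(0.088)}
scene [0.993 0.655 1.331] 483.72678043200403 0.00638909559281563 [[ 0.50804603 -0.16294077  0.        ]]
side [ 0.458 -0.875  1.043] 472.4853961193366 0.004189467435946979 [[ 0.5886958  -0.01057337  0.        ]]
wrist [0.051 0.552 0.385] 329.52780391482156 -0.01998814719219759 [[0.15734013 0.53115027 0.        ]]
```

View pics/a.png

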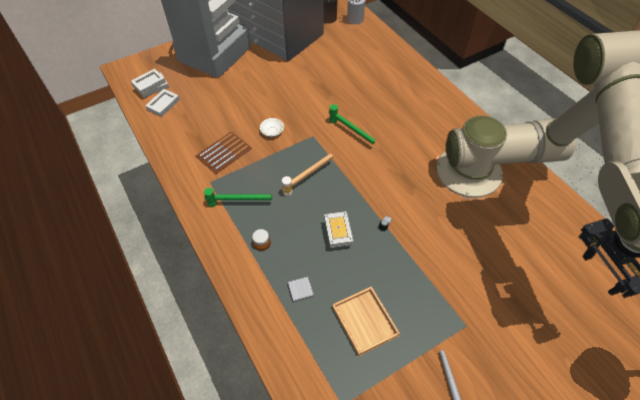

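View pics/b.png

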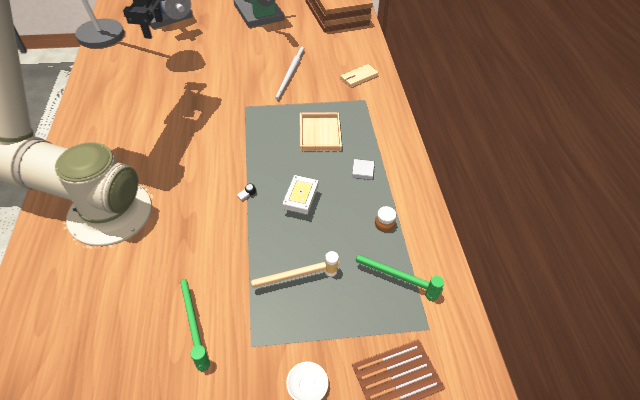

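The scene view shows the mallet (brass head, white face at 287,186, wooden handle). The two green look-alikes at (210,197) and (335,113), and the pen-like rod at (449,375), are not meant. The frame is at (339,229), the tray at (366,320), the jar at (261,239), the bench block at (301,289) and the loupe at (385,223). The side view agrees: mallet head at (332,264), frame at (301,195), tray at (320,131).

```bash
python3 - <<'E'
from h import *
def rect(P,name):
    c,(w,h),a=cv2.minAreaRect(np.float32(P[:,:2]*1000)); b=cv2.boxPoints(((c),(w,h),a))
    e=[b[1]-b[0],b[2]-b[1]]; L=max(e,key=np.linalg.norm)
    print(name,len(P),'c',np.round(c,1),'size',np.round(sorted((w,h)),1),'long-axis deg %.1f'%np.degrees(np.arctan2(L[1],L[0])),'z',np.round(np.percentile(P[:,2],[5,50,95])*1000,1))
seeds={'scene':dict(frame=(339,229),tray=(366,320),jar=(261,239),block=(301,289),loupe=(385,223),head=(287,184),handle=(312,170)),
'side':dict(frame=(301,195),tray=(320,131),jar=(386,214),block=(363,168),loupe=(250,188),head=(332,258),handle=(290,274))}
zr=dict(frame=(.042,.06),tray=(.018,.032),jar=(.042,.06),block=(.013,.025),loupe=(.012,.035),head=(.062,.08),handle=(.038,.055))
for n in seeds:
    s=snap(n); C=cloud(s); print(n)
    for k,(u,v) in seeds[n].items():
        p=C[v,u]; 
        d=np.linalg.norm(C[...,:2]-p[:2],axis=-1); r={'tray':.15,'handle':.13,'head':.03}.get(k,.075)
        m=((C[...,2]>zr[k][0])&(C[...,2]<zr[k][1])&(d<r)).astype(np.uint8)
        _,lab,stt,_=cv2.connectedComponentsWithStats(m); l=1+np.argmax(stt[1:,4])
        rect(C[lab==l],k)
    f=s['pixels']; u,v=seeds[n]['frame']; a,b=seeds[n]['head']
    if n=='scene': c1=f[150:270,250:400]
    else: c2=f[160:300,240:400]
cv2.imwrite('pics/c.png',cv2.resize(c1[...,::-1],None,fx=5,fy=5,interpolation=cv2.INTER_CUBIC)[:600])
E
```

```text
scene
frame 704 c [533.1 -12.8] size [ 72.7 115.2] long-axis deg 68.2 z [44.1 49.  53.5]
tray 437 c [621.8 271. ] size [131.3 161.6] long-axis deg 85.3 z [18.7 22.5 27.3]
jar 179 c [ 755.7 -111.8] size [47.5 49.9] long-axis deg 46.4 z [43.8 48.8 53.4]
block 396 c [732.   93.9] size [62.3 65.6] long-axis deg 74.5 z [14.1 18.3 22.9]
loupe 99 c [383.3  31.5] size [28.6 53.5] long-axis deg 37.0 z [12.7 21.9 30. ]
head 62 c [ 587.3 -245.9] size [28.8 30.3] long-axis deg 87.4 z [64.1 68.  72.9]
handle 201 c [ 480.8 -266.7] size [ 19.8 186.4] long-axis deg 10.5 z [38.9 42.6 47.6]
side
frame 829 c [531.9 -15.9] size [ 72.8 114.9] long-axis deg 68.1 z [45.5 49.6 53.1]
tray 285 c [621.  270.4] size [128.7 171.2] long-axis deg 84.9 z [18.6 22.9 27.3]
jar 235 c [ 755.1 -113.9] size [46.  52.2] long-axis deg 78.8 z [44.7 49.2 52.9]
block 325 c [730.2  90.3] size [61.7 68.5] long-axis deg 75.8 z [15.1 18.7 22.7]
loupe 141 c [381.2  29. ] size [28.7 50.8] long-axis deg 23.7 z [12.3 19.5 29.9]
head 128 c [ 588.  -249.4] size [30.1 31. ] long-axis deg 88.3 z [64.4 69.3 72.1]Traceback (most recent call last):
  File "<stdin>", line 15, in <module>
    return _wrapfunc(a, 'argmax', axis=axis, out=out, **kwds)
    return bound(*args, **kwds)
ValueError: attempt to get argmax of an empty sequence
```

```bash
python3 - <<'E'
from h import *
s=snap('side')
cv2.imwrite('pics/c.png',cv2.resize(s['pixels'][150:310,235:455][...,::-1],None,fx=3.5,fy=3.5,interpolation=cv2.INTER_CUBIC))
st=robot.sense(); print(totool([.5385,-.2567,.157],st))
E
```

```text
[-0.58205146 -0.68068727  0.10081762]
```

View pics/c.png

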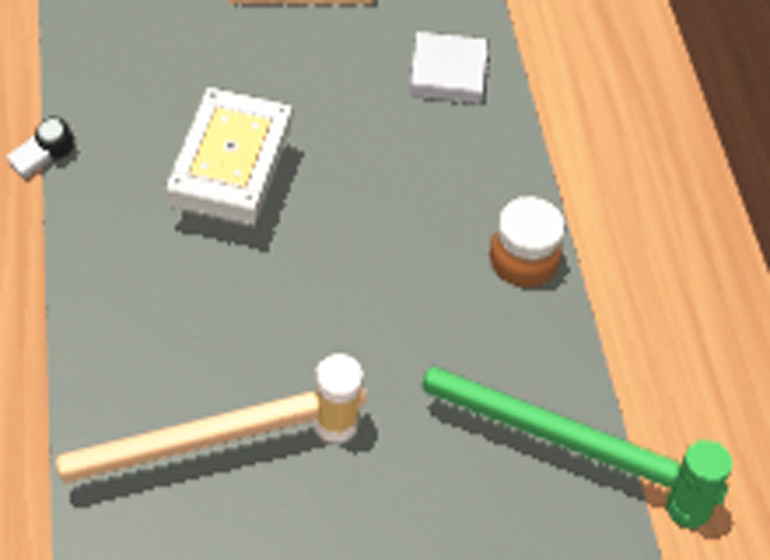

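The crop shows the brass-and-white mallet with its wooden handle: head at crop (338,395), handle end at (68,467). The frame holds the brass mould at (230,145). Candidates in the scene view were the wooden mallet (287,186), green (210,197) and green (335,113), and I choose the wooden one.

play_rows --moves "0.6 -0.582 -0.681 0.1 0 0 156.5;0.6 -0.582 -0.681 0.1 0 0 156.5;0.6 -0.582 -0.681 0.1 0 0 156.5;0.6 -0.582 -0.681 0.1 0 0 156.5;0.6 -0.582 -0.681 0.1 0 0 156.5;0.6 -0.582 -0.681 0.1 0 0 156.5;0.6 -0.582 -0.681 0.1 0 0 156.5;0.6 -0.582 -0.681 0.1 0 0 156.5;0.6 -0.582 -0.681 0.1 0 0 156.5;0.6 -0.582 -0.681 0.1 0 0 156.5;0.6 -0.582 -0.681 0.1 0 0 156.5;0.6 -0.582 -0.681 0.1 0 0 156.5;0.6 -0.582 -0.681 0.1 0 0 156.5;0.6 -0.582 -0.681 0.1 0 0 156.5;0.6 -0.582 -0.681 0.1 0 0 156.5;0.6 -0.582 -0.681 0.1 0 0 156.5;0.6 -0.582 -0.681 0.1 0 0 156.5;0.6 -0.582 -0.681 0.1 0 0 156.5;0.6 -0.582 -0.681 0.1 0 0 156.5;0.6 -0.582 -0.681 0.1 0 0 156.5"

```text
t: 1.97
tool_pos: [0.5075, -0.1992, 0.1649]
tool_rot: [-0.0, 0.979, 0.204, -0.0]
contact_force: [0.5, -0.9, -0.0]
width: 0.0527
gripper_force: 0.0
```

```bash
cat > w.py <<'E'
from h import *
def goto(x,y,z,yaw):  # yaw deg of tool x in world; prints shift & turn about tool z
    st=robot.sense(); w,a,b,c=st['tool_rot']; M=R.from_quat([a,b,c,w])
    T=R.from_matrix(np.c_[[np.cos(np.radians(yaw)),np.sin(np.radians(yaw)),0],[np.sin(np.radians(yaw)),-np.cos(np.radians(yaw)),0],[0,0,-1]])
    print('t %.2f pos'%st['t'],np.round(st['tool_pos'],4),'shift',np.round(totool([x,y,z],st),4),'rotvec',np.round((M.inv()*T).as_rotvec(degrees=True),2),'F',np.round(st['contact_force'],1),'q',np.round(st['joint_positions'],2))
E
python3 -c "
from w import *
goto(.5385,-.2567,.157,10.6)"
```

```text
t 1.97 pos [ 0.5075 -0.1992  0.1649] shift [0.0054 0.0651 0.0079] rotvec [-1.000e-02  0.000e+00  1.296e+01] F [ 0.5 -0.9 -0. ] q [-0.59  0.46  1.46  0.    1.22  0.57]
```

play_rows --moves "0.6 0.005 0.065 0.008 0 0 13;0.6 0.005 0.065 0.008 0 0 13;0.6 0.005 0.065 0.008 0 0 13;0.6 0.005 0.065 0.008 0 0 13;0.6 0.005 0.065 0.008 0 0 13"

```text
t: 2.38
tool_pos: [0.5376, -0.2537, 0.1572]
tool_rot: [-0.0, 0.995, 0.096, -0.0]
contact_force: [-0.1, 0.4, -0.2]
width: 0.0526
gripper_force: 0.0
```

```bash
python3 - <<'E'
from w import *
s=snap('wrist','w1'); C=cloud(s)
def rect(P,name):
    c,(w,h),a=cv2.minAreaRect(np.float32(P[:,:2]*1000)); b=cv2.boxPoints(((c),(w,h),a))
    e=[b[1]-b[0],b[2]-b[1]]; L=max(e,key=np.linalg.norm)
    print(name,len(P),np.round(c,1),np.round(sorted((w,h)),1),'%.1f'%np.degrees(np.arctan2(L[1],L[0])),np.round(np.percentile(P[:,2],[5,50,95])*1000,1))
hand=(C[...,2]>.03)&(C[...,2]<.052)&(np.abs(C[...,0]-.48)<.085)&(np.abs(C[...,1]+.262)<.04)&(s['range_z']>.15)
rect(C[hand],'handle')
head=(C[...,2]>.06)&(C[...,2]<.078)&(np.linalg.norm(C[...,:2]-[.588,-.248],axis=-1)<.04)
if head.sum()>10: rect(C[head],'head')
goto(.5385,-.2567,.036,10.6)
E
```

```text
handle 3071 [ 480.2 -270. ] [ 16. 175.] 10.6 [41.2 44.5 46. ]
head 1883 [ 589.9 -249.7] [30.6 31.3] 10.4 [68.9 70.2 71.3]
t 2.43 pos [ 0.5376 -0.2534  0.1575] shift [0.0003 0.0034 0.1215] rotvec [-0.02  0.02  0.45] F [-0.6  0.4  0.6] q [-0.64  0.54  1.33  0.    1.27  0.74]
```

View pics/w1.png

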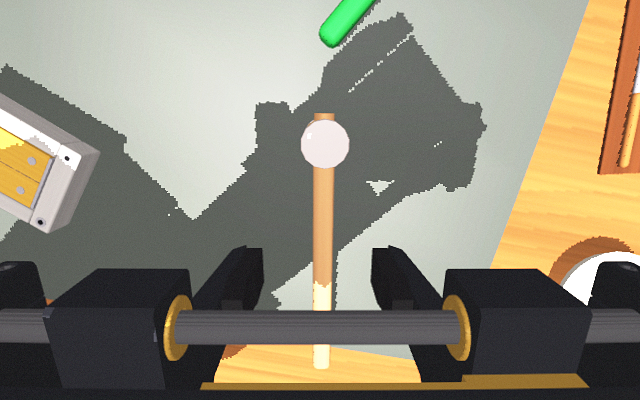

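The wrist view shows the white mallet face at (325,144), the handle running straight down between the open fingers, and a frame corner at the left (50,180). The handle measures 16 mm wide and the head top 70 mm high, as given.

play_rows --moves "0.6 0.002 0.006 0.02 0 0 0.4;0.6 0.002 0.006 0.05 0 0 0.4;0.6 0.002 0.006 0.085 0 0 0.4;0.6 0.002 0.006 0.11 0 0 0.4;0.6 0.002 0.006 0.1215 0 0 0.4;0.6 0.002 0.006 0.1215 0 0 0.4;0.6 0.002 0.006 0.1215 0 0 0.4;0 0.002 0.006 0.1215 0 0 0.4;0 0.002 0.006 0.1215 0 0 0.4;0 0.002 0.006 0.1215 0 0 0.4;0 0.002 0.006 0.1215 0 0 0.4;0 0.002 0.006 0.1215 0 0 0.4;0 0.002 0.006 0.1215 0 0 0.4;0 0.002 0.006 0.1215 0 0 0.4" --grip_force 60

```text
t: 3.6
tool_pos: [0.541, -0.26, 0.036]
tool_rot: [0.0, 0.996, 0.092, 0.0]
contact_force: [-0.7, 0.8, 2.0]
width: 0.0154
gripper_force: 59.6
```

```bash
python3 -c "
from w import *
goto(.4645,-.0502,.126,-21.9)"
```

```text
t 3.60 pos [ 0.541 -0.26   0.036] shift [-0.0368 -0.2202 -0.09  ] rotvec [ 1.000e-02 -1.000e-02  3.244e+01] F [-0.7  0.8  2. ] q [-0.64  0.7   1.43 -0.    1.01  0.74]
```

play_rows --moves "0 0 0 -0.02 0 0 0;0 0 0 -0.05 0 0 0;0 0 0 -0.08 0 0 0;0 0 0 -0.09 0 0 0;0 -0.005 -0.03 -0.09 0 0 5;0 -0.012 -0.07 -0.09 0 0 11;0 -0.019 -0.11 -0.09 0 0 18;0 -0.025 -0.15 -0.09 0 0 25;0 -0.031 -0.19 -0.09 0 0 30;0 -0.035 -0.21 -0.09 0 0 32.4;0 -0.037 -0.22 -0.09 0 0 32.4;0 -0.037 -0.22 -0.09 0 0 32.4;0 -0.037 -0.22 -0.09 0 0 32.4;0 -0.037 -0.22 -0.09 0 0 32.4"

```text
t: 4.77
tool_pos: [0.4652, -0.0517, 0.1256]
tool_rot: [0.0, 0.982, -0.19, 0.0]
contact_force: [-0.0, -0.1, -2.0]
width: 0.0156
gripper_force: 59.6
```

```bash
python3 - <<'E'
from w import *
def rect(P,name):
    c,(w,h),a=cv2.minAreaRect(np.float32(P[:,:2]*1000)); b=cv2.boxPoints(((c),(w,h),a))
    e=[b[1]-b[0],b[2]-b[1]]; L=max(e,key=np.linalg.norm)
    print(name,len(P),np.round(c,1),np.round(sorted((w,h)),1),'%.1f'%np.degrees(np.arctan2(L[1],L[0])),np.round(np.percentile(P[:,2],[5,50,95])*1000,1))
im=[]
for n in ('wrist','side'):
    s=snap(n); C=cloud(s); im.append(s['pixels'])
    fr=(C[...,2]>.042)&(C[...,2]<.058)&(np.linalg.norm(C[...,:2]-[.533,-.015],axis=-1)<.08)
    _,l,t,_=cv2.connectedComponentsWithStats(fr.astype(np.uint8)); rect(C[l==1+np.argmax(t[1:,4])],n+' frame')
    hd=(C[...,2]>.15)&(C[...,2]<.172)&(np.linalg.norm(C[...,:2]-[.511,-.069],axis=-1)<.028)&(s['pixels'].min(-1)>150)
    if hd.sum()>10: rect(C[hd],n+' head')
goto(.4645,-.0502,.126,-21.9)
cv2.imwrite('pics/d.png',im[0][...,::-1])
E
```

```text
wrist frame 17720 [534.4 -15.1] [ 71.7 111. ] 68.2 [49.1 50.3 51.4]
wrist head 8552 [512.3 -69.7] [31.  31.3] 11.6 [158.2 159.3 160.3]
side frame 557 [532.1 -15.2] [ 72.1 116.2] 67.8 [45.2 49.5 52.9]
side head 114 [509.8 -70.8] [27.9 31.9] 84.7 [151.1 158.1 160.9]
t 4.87 pos [ 0.465  -0.0516  0.1256] shift [-0.001  -0.0012 -0.0004] rotvec [ 0.01 -0.01 -0.02] F [ 0.9 -0.  -3.6] q [-0.36  0.39  1.72 -0.    1.03  1.59]
```

View pics/d.png

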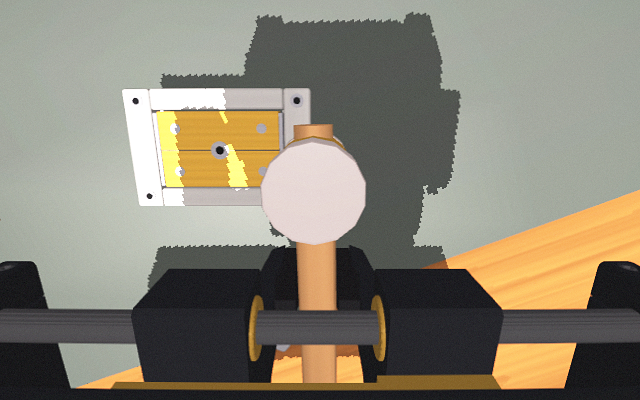

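The wrist view shows the white mallet face at (313,190) over the near end rim and the mould in its frame at (218,148). In that camera the head is 59 mm from the frame's middle and 0.2 mm off sideways, with the face at 89 mm. Now the first tap.

play_rows --moves "0 0 0 0.02 0 0 0;0 0 0 0.034 0 0 0;0 0 0 0.038 0 0 0;0 0 0 0.04 0 0 0;0 0 0 0.0415 0 0 0;0 0 0 0.0425 0 0 0;0 0 0 0.0425 0 0 0"

```text
t: 5.45
tool_pos: [0.4646, -0.0507, 0.0839]
tool_rot: [0.0, 0.982, -0.19, 0.001]
contact_force: [-3.1, -1.1, 1.7]
width: 0.0152
gripper_force: 59.6
```

play_rows --moves "0 0 0 -0.006 0 0 0;0 0 0 -0.014 0 0 0;0 0 -0.03 -0.014 0 0 0;0 0 -0.065 -0.014 0 0 0;0 0 -0.1 -0.014 0 0 0;0 0 -0.115 -0.014 0 0 0;0 0 -0.117 -0.014 0 0 0;0 0 -0.117 -0.014 0 0 0"

```text
t: 6.12
tool_pos: [0.5083, 0.0588, 0.0978]
tool_rot: [-0.0, 0.982, -0.189, 0.001]
contact_force: [-0.9, 0.8, -3.2]
width: 0.0156
gripper_force: 59.6
```

```bash
cat >> w.py <<'E'
def rims():  # fit plane to frame-end wall tops seen by the wrist camera, mould top as reference
    s=snap('wrist'); C=cloud(s); q=C[...,:2]-[.534,-.015]; a=q@[.371,.928]; t=q@[.928,-.371]; z=C[...,2]*1000
    ok=(z>18)&(z<60)&(s['range_z']>0)
    for n,m in dict(A_end=(a>.041)&(a<.053),B_end=(a<-.041)&(a>-.053),mould=(abs(a)<.03)&(abs(t)<.018)).items():
        m=m&ok&(abs(t)<.032)
        print(n,m.sum(),np.round(np.percentile(z[m],[10,50,90]),1) if m.sum()>20 else '')
    hd=(z>95)&(np.linalg.norm(q,axis=-1)<.1)&(s['pixels'].min(-1)>150)
    if hd.sum()>50:
        P=C[hd&(z>np.percentile(z[hd],50)-4)]; c,r=cv2.minEnclosingCircle(np.float32(P[:,:2])); p=np.array(c)-[.534,-.015]
        print('head',np.round(c,4),'r %.4f z %.1f'%(r,np.median(P[:,2])*1000),'along %.4f across %.4f'%(p@[.371,.928],p@[.928,-.371]))
    goto(0,0,0,-21.9)
E
python3 -c "
from w import *
rims()"
```

```text
A_end 1145 [49.7 50.5 51.4]
B_end 2587 [47.4 48.2 49.1]
mould 7633 [49.5 50.3 51.1]
head [0.56 0.04] r 0.0204 z 131.6 along 0.0607 across 0.0037
t 6.17 pos [0.508  0.058  0.0977] shift [-0.4501  0.2427  0.0975] rotvec [ 0.   -0.03  0.07] F [ 0.4 -0.1 -3.1] q [-0.12  0.5   1.64 -0.    1.01  1.83]
```

play_rows --moves "0 0 0 0.0075 0 0 0;0 0 0 0.0105 0 0 0;0 0 0 0.0125 0 0 0;0 0 0 0.0138 0 0 0;0 0 0 0.0148 0 0 0;0 0 0 0.0148 0 0 0"

```text
t: 6.67
tool_pos: [0.5081, 0.0579, 0.0826]
tool_rot: [0.0, 0.982, -0.19, 0.0]
contact_force: [-1.4, -0.5, 0.8]
width: 0.015
gripper_force: 59.6
```

Next: up, across to B, tap B about 3 mm further (TCP command 80.7).

play_rows --moves "0 0 0 -0.007 0 0 0;0 0 0 -0.0145 0 0 0;0 0 0.03 -0.0145 0 0 0;0 0 0.065 -0.0145 0 0 0;0 0 0.1 -0.0145 0 0 0;0 0 0.115 -0.0145 0 0 0;0 0 0.117 -0.0145 0 0 0;0 0 0.117 -0.0145 0 0 0;0 0 0.117 -0.008 0 0 0;0 0 0.117 -0.004 0 0 0;0 0 0.117 -0.0015 0 0 0;0 0 0.117 0.0005 0 0 0;0 0 0.117 0.002 0 0 0;0 0 0.117 0.002 0 0 0"

```text
t: 7.83
tool_pos: [0.4645, -0.05, 0.0804]
tool_rot: [-0.0, 0.982, -0.189, -0.0]
contact_force: [-0.3, 1.5, 0.6]
width: 0.0152
gripper_force: 59.6
```

play_rows --moves "0 0 0 -0.007 0 0 0;0 0 0 -0.0145 0 0 0;0 0 -0.03 -0.0145 0 0 0;0 0 -0.065 -0.0145 0 0 0;0 0 -0.1 -0.0145 0 0 0;0 0 -0.115 -0.0145 0 0 0;0 0 -0.117 -0.0145 0 0 0;0 0 -0.117 -0.0145 0 0 0"

```text
t: 8.5
tool_pos: [0.5081, 0.0587, 0.0954]
tool_rot: [0.0, 0.982, -0.189, 0.0]
contact_force: [-0.6, -0.7, -2.8]
width: 0.0151
gripper_force: 59.6
```

```bash
python3 -c "
from w import *
rims()"
```

```text
A_end 1139 [46.9 47.8 48.7]
B_end 2566 [43.9 44.7 45.6]
mould 7867 [49.4 50.3 51.1]
head [0.5592 0.0385] r 0.0204 z 129.1 along 0.0590 across 0.0035
t 8.55 pos [0.5078 0.0579 0.0953] shift [-0.4499  0.2426  0.0953] rotvec [ 0.01 -0.01  0.06] F [ 0.  -0.9 -3.5] q [-0.12  0.5   1.64 -0.    1.    1.83]
```

play_rows --moves "0 0 0 0.008 0 0 0;0 0 0 0.0115 0 0 0;0 0 0 0.0135 0 0 0;0 0 0 0.015 0 0 0;0 0 0 0.016 0 0 0;0 0 0 0.016 0 0 0;0 0 0 0.008 0 0 0;0 0 0 0 0 0 0;0 0 0.03 0 0 0 0;0 0 0.065 0 0 0 0;0 0 0.1 0 0 0 0;0 0 0.115 0 0 0 0;0 0 0.117 0 0 0 0;0 0 0.117 0.004 0 0 0;0 0 0.117 0.01 0 0 0;0 0 0.117 0.0135 0 0 0;0 0 0.117 0.016 0 0 0;0 0 0.117 0.0175 0 0 0;0 0 0.117 0.0175 0 0 0"

```text
t: 10.13
tool_pos: [0.4645, -0.0498, 0.0774]
tool_rot: [-0.0, 0.982, -0.189, -0.0]
contact_force: [-1.1, 0.7, 0.5]
width: 0.0157
gripper_force: 59.6
```

play_rows --moves "0 0 0 -0.007 0 0 0;0 0 0 -0.0145 0 0 0;0 0 -0.03 -0.0155 0 0 0;0 0 -0.065 -0.0155 0 0 0;0 0 -0.1 -0.0155 0 0 0;0 0 -0.115 -0.0155 0 0 0;0 0 -0.117 -0.0155 0 0 0;0 0 -0.117 -0.0155 0 0 0"

```text
t: 10.8
tool_pos: [0.5081, 0.0587, 0.0934]
tool_rot: [0.0, 0.982, -0.189, 0.0]
contact_force: [-0.1, -0.0, -3.4]
width: 0.0153
gripper_force: 59.6
```

```bash
python3 -c "
from w import *
rims()"
```

```text
A_end 1126 [43.4 44.2 45.1]
B_end 2486 [40.9 41.7 42.6]
mould 8019 [49.5 50.3 51.1]
head [0.56   0.0401] r 0.0203 z 127.1 along 0.0608 across 0.0036
t 10.85 pos [0.5078 0.0579 0.0933] shift [-0.4499  0.2426  0.0933] rotvec [ 0.01 -0.01  0.07] F [-1.2 -0.9 -3.3] q [-0.12  0.5   1.64 -0.    1.    1.83]
```

play_rows --moves "0 0 0 0.009 0 0 0;0 0 0 0.0125 0 0 0;0 0 0 0.0145 0 0 0;0 0 0 0.016 0 0 0;0 0 0 0.0168 0 0 0;0 0 0 0.0168 0 0 0;0 0 0 0.008 0 0 0;0 0 0 0 0 0 0;0 0 0.03 0 0 0 0;0 0 0.065 0 0 0 0;0 0 0.1 0 0 0 0;0 0 0.115 0 0 0 0;0 0 0.117 0 0 0 0;0 0 0.117 0.005 0 0 0;0 0 0.117 0.012 0 0 0;0 0 0.117 0.0155 0 0 0;0 0 0.117 0.0175 0 0 0;0 0 0.117 0.0187 0 0 0;0 0 0.117 0.0187 0 0 0"

```text
t: 12.43
tool_pos: [0.4646, -0.0498, 0.0742]
tool_rot: [-0.0, 0.982, -0.189, -0.0]
contact_force: [-1.2, 1.6, 1.8]
width: 0.0152
gripper_force: 59.6
```

play_rows --moves "0 0 0 -0.007 0 0 0;0 0 0 -0.0145 0 0 0;0 0 -0.03 -0.0165 0 0 0;0 0 -0.065 -0.0165 0 0 0;0 0 -0.1 -0.0165 0 0 0;0 0 -0.115 -0.0165 0 0 0;0 0 -0.117 -0.0165 0 0 0;0 0 -0.117 -0.0165 0 0 0"

```text
t: 13.1
tool_pos: [0.5081, 0.0587, 0.0912]
tool_rot: [0.0, 0.982, -0.189, 0.0]
contact_force: [-0.2, -0.5, -2.7]
width: 0.0152
gripper_force: 59.6
```

```bash
python3 -c "
from w import *
rims()"
```

```text
A_end 1115 [40.6 41.4 42.4]
B_end 2149 [37.8 38.6 39.5]
mould 8205 [49.5 50.3 51.1]
head [0.5591 0.0384] r 0.0204 z 124.9 along 0.0589 across 0.0034
t 13.15 pos [0.5078 0.0579 0.0911] shift [-0.4499  0.2426  0.0911] rotvec [ 0.01 -0.01  0.07] F [-0.6 -0.3 -4.9] q [-0.12  0.51  1.64 -0.    0.99  1.83]
```

play_rows --moves "0 0 0 0.0095 0 0 0;0 0 0 0.013 0 0 0;0 0 0 0.015 0 0 0;0 0 0 0.0165 0 0 0;0 0 0 0.0174 0 0 0;0 0 0 0.0174 0 0 0;0 0 0 0.009 0 0 0;0 0 0 0 0 0 0;0 0 0.03 0 0 0 0;0 0 0.065 0 0 0 0;0 0 0.1 0 0 0 0;0 0 0.115 0 0 0 0;0 0 0.117 0 0 0 0;0 0 0.117 0 0 0 0"

```text
t: 14.32
tool_pos: [0.4647, -0.0511, 0.0916]
tool_rot: [0.0, 0.982, -0.191, 0.001]
contact_force: [-0.4, 1.0, -3.4]
width: 0.0155
gripper_force: 59.6
```

```bash
python3 -c "
from w import *
rims()"
```

```text
A_end 778 [23.7 24.5 25.3]
B_end 782 [23.5 24.4 25.3]
mould 8103 [49.5 50.3 51.2]
head [ 0.5149 -0.0494] r 0.0358 z 125.4 along -0.0391 across -0.0050
t 14.37 pos [ 0.4649 -0.0503  0.0915] shift [-0.4502  0.1267  0.0909] rotvec [-0.02 -0.07  0.01] F [ 0.8  0.3 -3.2] q [-0.36  0.45  1.76  0.    0.93  1.59]
```

The frame is down flat (both rims at about 24 mm) and the mould still stands at 50 mm. Next I put the mallet back on its known clear spot.

```bash
python3 -c "
from w import *
goto(.541,-.26,.036,10.6)"
```

```text
t 14.37 pos [ 0.4649 -0.0503  0.0915] shift [0.1488 0.1662 0.0556] rotvec [ 1.000e-02 -7.000e-02 -3.249e+01] F [ 0.8  0.3 -3.2] q [-0.36  0.45  1.76  0.    0.93  1.59]
```

play_rows --moves "0 0 0 -0.02 0 0 0;0 0.03 0.033 -0.03 0 0 -6.5;0 0.06 0.067 -0.03 0 0 -13;0 0.09 0.1 -0.03 0 0 -19.5;0 0.12 0.133 -0.02 0 0 -26;0 0.149 0.166 0 0 0 -32.5;0 0.149 0.166 0.01 0 0 -32.5;0 0.149 0.166 0.03 0 0 -32.5;0 0.149 0.166 0.045 0 0 -32.5;0 0.149 0.166 0.05 0 0 -32.5;0 0.149 0.166 0.053 0 0 -32.5;0 0.149 0.166 0.0545 0 0 -32.5;0 0.149 0.166 0.0545 0 0 -32.5"

```text
t: 15.45
tool_pos: [0.5415, -0.2595, 0.0371]
tool_rot: [0.0, 0.996, 0.093, 0.0]
contact_force: [-0.1, -0.2, -2.9]
width: 0.0153
gripper_force: 59.6
```

```bash
python3 -c "
from w import *
goto(.541,-.26,.036,10.6)"
```

```text
t 15.45 pos [ 0.5415 -0.2595  0.0371] shift [-0.0006  0.0004  0.0011] rotvec [ 0.06 -0.05  0.09] F [-0.1 -0.2 -2.9] q [-0.64  0.7   1.43 -0.    1.01  0.74]
```

play_rows --moves "0 0 0 0.0007 0 0 0;0 0 0 0.0013 0 0 0;0 0 0 0.0013 0 0 0"

```text
t: 15.7
tool_pos: [0.5412, -0.26, 0.036]
tool_rot: [0.0, 0.996, 0.093, 0.001]
contact_force: [-1.3, 0.7, 1.3]
width: 0.0156
gripper_force: 59.6
```

play_rows --moves "0.3 0 0 0.001 0 0 0;0.6 0 0 0.001 0 0 0;0.6 0 0 0.001 0 0 0;0.6 0 0 0.001 0 0 0;0.6 0 0 -0.02 0 0 0;0.6 0 0 -0.05 0 0 0;0.6 0 0 -0.09 0 0 0;0.7 0 0 -0.125 0 0 0;0.75 0 0 -0.145 0 0 0;0.75 0 0 -0.145 0 0 0"

```text
t: 16.53
tool_pos: [0.5422, -0.2608, 0.185]
tool_rot: [0.003, 0.996, 0.093, 0.003]
contact_force: [0.2, 0.3, 0.4]
width: 0.0661
gripper_force: 0.0
```

```bash
python3 -c "
from w import *
goto(.534,-.015,.18,68.1)
s=snap('side','e')"
```

```text
t 16.53 pos [ 0.5422 -0.2608  0.185 ] shift [ 0.0373 -0.2432  0.0037] rotvec [  0.53  -0.13 -57.46] F [0.2 0.3 0.4] q [-0.64  0.52  1.27  0.    1.34  0.74]
```

View pics/e.png

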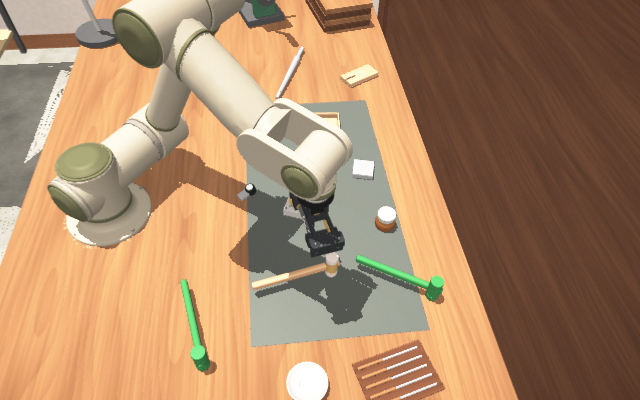

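The side view shows the mallet standing upright again at (331,265) and the gripper risen clear. Now over to the mould.

play_rows --moves "0.85 0.005 -0.03 0.004 0 0 -7;0.85 0.01 -0.06 0.004 0 0 -14;0.85 0.014 -0.09 0.004 0 0 -21;0.85 0.02 -0.13 0.004 0 0 -28;0.85 0.025 -0.16 0.004 0 0 -35;0.85 0.03 -0.19 0.004 0 0 -42;0.85 0.034 -0.22 0.004 0 0 -49;0.85 0.037 -0.238 0.004 0 0 -55;0.85 0.037 -0.243 0.004 0 0 -57.5;0.85 0.037 -0.243 0.004 0 0 -57.5;0.85 0.037 -0.243 0.004 0 0 -57.5;0.85 0.037 -0.243 0.004 0 0 -57.5"

```text
t: 17.58
tool_pos: [0.5323, -0.0149, 0.1752]
tool_rot: [-0.0, 0.829, 0.559, -0.0]
contact_force: [-0.5, -0.3, -0.5]
width: 0.0747
gripper_force: 0.0
```

```bash
python3 - <<'E'
from w import *
s=snap('wrist','f'); C=cloud(s); z=C[...,2]
for n,lo,hi in (('mould',.044,.056),('frame',.018,.03)):
    m=(z>lo)&(z<hi)&(np.linalg.norm(C[...,:2]-[.534,-.015],axis=-1)<.08); _,l,t,_=cv2.connectedComponentsWithStats(m.astype(np.uint8)); P=C[l==1+np.argmax(t[1:,4])]
    c,wh,a=cv2.minAreaRect(np.float32(P[:,:2]*1000)); print(n,len(P),np.round(c,1),np.round(wh,1),round(a,1),np.percentile(P[:,2],[5,50,95]))
goto(.534,-.015,.047,68.1)
E
```

```text
mould 5115 [533.8 -15.2] [73.6 46. ] 68.0 [0.04913603 0.05028549 0.05135517]
frame 4858 [534.7 -15.6] [110.5  72.2] 68.3 [0.02287127 0.02424374 0.02550718]
t 17.63 pos [ 0.5323 -0.015   0.1754] shift [0.0007 0.0016 0.1284] rotvec [-0.05  0.01 -0.09] F [0.4 0.3 0.1] q [-0.25  0.43  1.48 -0.    1.24  0.13]
```

View pics/f.png

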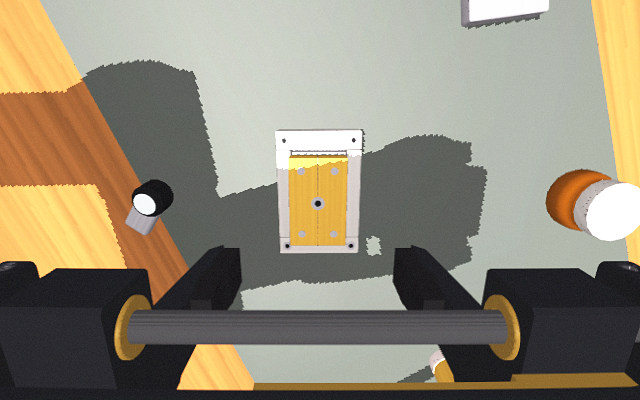

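The wrist view shows the mould at (318,203), proud inside the dropped frame, with the loupe (148,200) and jar (600,205) well away. Descend and grip across its 46 mm width.

play_rows --moves "0.85 0.001 0.0015 0.03 0 0 0;0.85 0.001 0.0015 0.065 0 0 0;0.85 0.001 0.0015 0.095 0 0 0;0.85 0.001 0.0015 0.115 0 0 0;0.85 0.001 0.0015 0.125 0 0 0;0.85 0.001 0.0015 0.1285 0 0 0;0.85 0.001 0.0015 0.1285 0 0 0;0.4 0.001 0.0015 0.1285 0 0 0;0.4 0.001 0.0015 0.1285 0 0 0;0.4 0.001 0.0015 0.1285 0 0 0;0.4 0.001 0.0015 0.1285 0 0 0;0.4 0.001 0.0015 0.1285 0 0 0;0.4 0.001 0.0015 0.1285 0 0 0" --grip_force 50

```text
t: 18.72
tool_pos: [0.534, -0.0138, 0.0481]
tool_rot: [-0.0, 0.828, 0.56, -0.0]
contact_force: [-2.5, 0.6, 5.6]
width: 0.0447
gripper_force: 50.0
```

```bash
python3 -c "
from w import *
goto(.6215,.271,.127,85.1)"
```

```text
t 18.72 pos [ 0.534  -0.0138  0.0481] shift [ 0.2969 -0.0248 -0.079 ] rotvec [ -0.     0.   -16.96] F [-2.5  0.6  5.6] q [-0.25  0.6   1.62 -0.    0.92  0.13]
```

play_rows --moves "0.4 0 0 -0.005 0 0 0;0.4 0 0 -0.015 0 0 0;0.4 0 0 -0.03 0 0 0;0.4 0 0 -0.05 0 0 0;0.4 0 0 -0.08 0 0 0;0.4 0 0 -0.1 0 0 0;0.4 0 0 -0.1 0 0 0"

```text
t: 19.3
tool_pos: [0.5357, -0.0142, 0.1517]
tool_rot: [0.003, 0.828, 0.56, 0.003]
contact_force: [1.9, -0.2, -4.6]
width: 0.0453
gripper_force: 50.0
```

```bash
python3 - <<'E'
from w import *
s=snap('side'); C=cloud(s); z=C[...,2]
q=C[...,:2]-[.534,-.015]
m=(z>.018)&(z<.03)&(np.linalg.norm(q,axis=-1)<.08); print('frame px',m.sum(),np.median(C[m],axis=0))
goto(.6215,.271,.147,85.1)
E
```

```text
frame px 731 [ 0.53116568 -0.02026778  0.02420976]
t 19.35 pos [ 0.5347 -0.014   0.1491] shift [ 0.2968 -0.0256  0.0022] rotvec [  0.23   0.   -16.96] F [ 0.4 -0.1 -5.5] q [-0.25  0.46  1.51  0.    1.17  0.13]
```

play_rows --moves "0.4 0.02 -0.002 0 0 0 -1;0.4 0.055 -0.005 0 0 0 -3;0.4 0.095 -0.008 0 0 0 -6;0.4 0.135 -0.012 0 0 0 -8;0.4 0.175 -0.015 0 0 0 -10;0.4 0.215 -0.018 0 0 0 -12;0.4 0.25 -0.022 0 0 0 -14;0.4 0.28 -0.024 0 0 0 -16;0.4 0.295 -0.025 0 0 0 -17;0.4 0.297 -0.0255 0 0 0 -17;0.4 0.297 -0.0255 0 0 0 -17;0.4 0.297 -0.0255 0 0 0 -17"

```text
t: 20.35
tool_pos: [0.6205, 0.2704, 0.146]
tool_rot: [-0.001, 0.737, 0.676, -0.001]
contact_force: [-0.2, 0.7, -4.7]
width: 0.0453
gripper_force: 50.0
```

```bash
python3 - <<'E'
from w import *
s=snap('wrist','g')
goto(.6215,.271,.032,85.1)
E
```

```text
t 20.40 pos [0.6207 0.2701 0.1465] shift [0.0011 0.0009 0.1145] rotvec [-0.11  0.05 -0.04] F [-0.8 -0.4 -5.2] q [ 0.24  0.69  1.07 -0.    1.38  0.32]
```

View pics/g.png

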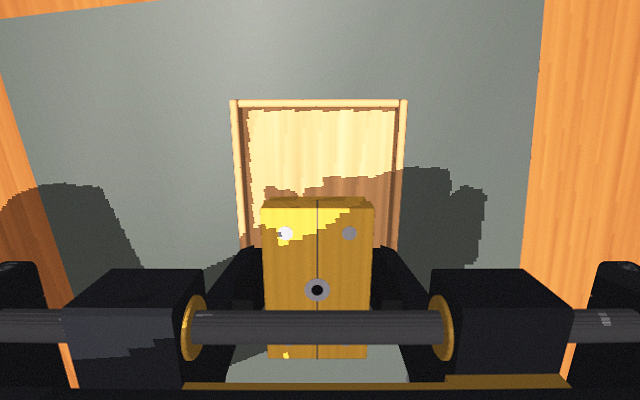

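The wrist view shows the mould level in the grip at (317,285), centred over the tray (walls at 235–405, rear wall at row 103).

play_rows --moves "0.4 0.001 0.001 0.03 0 0 0;0.4 0.001 0.001 0.065 0 0 0;0.4 0.001 0.001 0.09 0 0 0;0.4 0.001 0.001 0.105 0 0 0;0.4 0.001 0.001 0.112 0 0 0;0.4 0.001 0.001 0.115 0 0 0;0.4 0.001 0.001 0.117 0 0 0;0.4 0.001 0.001 0.117 0 0 0"

```text
t: 21.07
tool_pos: [0.6227, 0.2719, 0.0314]
tool_rot: [0.0, 0.737, 0.676, 0.001]
contact_force: [-0.7, 1.0, -4.2]
width: 0.0452
gripper_force: 50.0
```

play_rows --moves "0.4 0 0 0.001 0 0 0;0.4 0 0 0.002 0 0 0;0.4 0 0 0.003 0 0 0;0.4 0 0 0.0035 0 0 0;0.4 0 0 0.0035 0 0 0"

```text
t: 21.48
tool_pos: [0.6224, 0.2722, 0.0281]
tool_rot: [0.0, 0.736, 0.677, 0.001]
contact_force: [-3.0, -0.2, 5.0]
width: 0.0452
gripper_force: 50.0
```

play_rows --moves "0.55 0 0 0.003 0 0 0;0.65 0 0 0.002 0 0 0;0.7 0 0 0.002 0 0 0;0.7 0 0 0.002 0 0 0;0.7 0 0 -0.01 0 0 0;0.7 0 0 -0.03 0 0 0;0.7 0 0 -0.06 0 0 0;0.7 0 0 -0.1 0 0 0;0.7 0 0 -0.14 0 0 0;0.7 -0.04 0 -0.17 0 0 0;0.7 -0.08 0 -0.18 0 0 0;0.7 -0.1 0 -0.18 0 0 0;0.7 -0.1 0 -0.18 0 0 0"

```text
t: 22.57
tool_pos: [0.6138, 0.1683, 0.2092]
tool_rot: [0.001, 0.738, 0.675, 0.001]
contact_force: [-0.0, 0.0, 0.3]
width: 0.0616
gripper_force: 0.0
```

```bash
python3 - <<'E'
from w import *
s=snap('wrist','k'); C=cloud(s); z=C[...,2]
m=(z>.026)&(z<.036)&(np.linalg.norm(C[...,:2]-[.6215,.271],axis=-1)<.06); P=C[m]
c,wh,a=cv2.minAreaRect(np.float32(P[:,:2]*1000)); print(len(P),np.round(c,1),np.round(wh,1),round(a,1),np.percentile(P[:,2],[5,50,95]))
A=np.c_[P[:,:2]-P[:,:2].mean(0),np.ones(len(P))]; print('slope',np.linalg.lstsq(A,P[:,2],rcond=None)[0])
snap('side','k2'); goto(0,0,0,85)
E
```

```text
4749 [623.5 270.5] [72.8 46.1] 84.9 [0.02908741 0.030317   0.03158063]
slope [0.00086317 0.00216541 0.03032475]
t 22.67 pos [0.6135 0.172  0.2076] shift [-0.2244 -0.5964  0.2075] rotvec [ 0.   -0.02  0.05] F [ 1.1  0.3 -0.8] q [0.09 0.57 1.12 0.   1.45 0.17]
```

View pics/k2.png

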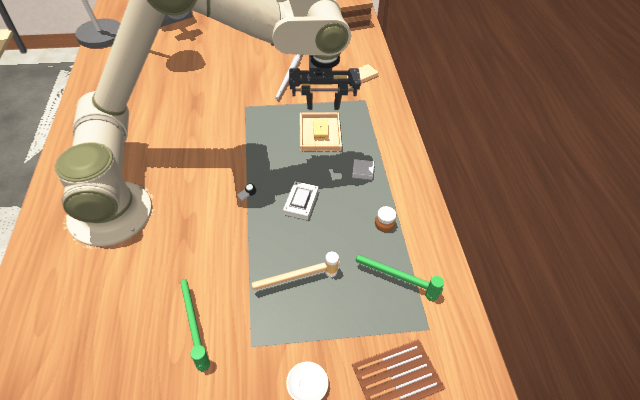

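The side view shows the mould flat in the tray (320,130): top at 30.3 mm, slope about 0.002. The frame lies around the block (301,200), the mallet stands at (332,264), and the bystanders are where they were. Handing in.

```bash
python3 -c "
from plant import job_done
print(job_done())"
```

```text
the job is handed in; nothing more can be done
None
```

The job is handed in, with no verdict returned: after seven light alternating taps the frame let go and lies flat on the bench, the mallet stands clear of it, and the mould lies flat in the tray (about 23 s, bystanders untouched).

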